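# Clear the cutlery and show the knife to the inspection camera

### The job

Clear the dark serving mat: put its fork and its spoon into the cutlery box, each in the half that already holds one of its kind. Then pick up the table knife and finish while holding it still in the air above the small tilted inspection camera: the middle of the blade 12 cm straight out from the lens, the flat of the blade square to the line of sight, the knife running along the camera's front-to-back direction with its point on the far side of the camera, away from the robot. Do not touch the camera, and leave the two glasses and the white bud vase where they stand.

Things in the scene. Friction and masses are not known exactly. Their poses are not given: they have to be found in the camera images.
- mat: Dark rubber serving mat, fixed, 270 (x) x 250 (y) x 5 mm, lying on the white table; origin under its centre. Fork, spoon and knife lie on it (so 5 mm above the table), roughly along its x axis, side by side in any order, some 75 mm apart, points and bowls away from the robot.
- fork: Dinner fork to be sorted, 191 mm long, four tines, 25 mm wide head; rests on its flat underside; origin on the underside, middle of its length; x runs from handle to working end, z up. Stainless steel, 60 g or so. Handle 110 long, 14 wide, 10 thick, from x -95 to +15. 
- spoon: Round soup spoon to be sorted, 186 mm long, bowl 44 mm wide; rests on its flat underside; origin on the underside, middle of its length; x runs from handle to working end, z up. Stainless steel, 60 g or so. Handle 110 long, 14 wide, 10 thick, from x -95 to +15. 
- knife: Table knife, 225 mm long, stainless steel, about 80 g. Origin on the underside where handle meets blade; x towards the point, z up. Handle 110 long (x -110 to 0), 15 wide, 10 thick; blade x +10 to +115, 20 wide, 3 thick, its flats facing +z and -z. Balances about 22 mm behind the origin.
- fork_handle (a point): Middle of the fork's handle, where to grip it (x -30 mm, 5 mm above its underside); axes as the fork's.
- spoon_handle (a point): Middle of the spoon's handle, where to grip it (x -30 mm, 5 mm above its underside); axes as the spoon's.
- knife_handle (a point): Grip point on the knife's handle, 35 mm behind its origin, 5 mm above its underside, 95 mm behind the middle of the blade; axes as the knife's.
- knife_blade (a point): Middle of the knife's blade, 60 mm ahead of the origin, mid-thickness (z +5 mm); axes as the knife's.
- knife_tip (a point): Point of the knife, 115 mm ahead of its origin; axes as the knife's.
- cutlery_box: Open wooden cutlery box, fixed, 250 (x) x 225 (y) x 40 mm high, walls, floor and divider 6 mm thick; a divider along x at y = 0, as high as the walls, makes two halves, each 238 x 103 mm inside, centred at y = +55 and -55 mm. Origin under its centre, z up.
- box_fork: Fork like the other, already in one half of the box (which half varies), lying along it. Origin as the fork's.
- box_spoon: Spoon like the other, already in the other half of the box. Origin as the spoon's.
- camera_stand: Foot and yoke of the inspection camera, fixed: dark disc 100 mm across with two upright 6 mm plates, 86 mm apart outside and 80 mm high; a short lead lies behind it. Origin under the disc; x is the camera's front-to-back direction, pointing away from the robot side; the head tilts about a level axis 70 mm above the table.
- camera_head (a joint): Tilt of the camera head (rad): 0 = lens looks straight up, growing = lens leans back towards the robot side (-x of the stand). Stiff; leave it as it is.
- lens (a point): Centre of the lens, in a white ring light on the flat upper end of the black round head (66 mm across, 60 mm long), 30 mm out from the tilt axis. z is the line of sight, out of the lens (up and leaning towards the robot side); y as the stand's y; x square to both, pointing away from the robot and uphill: the way the knife's x should point.
- focus (a point): The point in the air 120 mm straight out from the lens, where the middle of the blade must be; axes as the lens point's.
- tumbler: Bystander: clear glass tumbler, 72 across, 115 high, loose. Origin under its centre.
- wine_glass: Bystander: stemmed clear glass, 76 across, 188 high, loose. Origin under its foot.
- bud_vase: Bystander: white tapered vase, 72 across, 95 high, loose. Origin under its centre.

How it is judged:
By the outcome, as a careful person would: the job done as asked, in the order asked, and still so for the second after the job is handed in, while the arm keeps its last pose, push and grip.
It also fails if it takes over 67 s, if anything falls off the work surface, if the arm or the gripper's body presses on something with over 40 N, if the wrist force passes 120 N, or if a joint passes its speed limit or range.

### The arm

A 6-joint arm with a two-finger parallel gripper is mounted at the origin on the work surface. World frame = base frame: x ahead of the robot, y to its left, z up, the work surface at z = 0. Lengths are in mm, angles in rad, forces in N, time in s.
With the tool pointing down it reaches from about 275 to 750 mm from the base axis. Payload 10.2 kg.
Tool frame: the origin (TCP) lies midway between the tips of the shut fingers; the grasp point (between the pads) lies 19 mm behind it; z points along the fingers, y is the line along which they close (so a half turn about z gives the same grasp; the last joint's range is limited). The gripper opens to 85 mm and grips with 20 to 120 N. Pads are 22 mm wide; open, the fingers measure 114 mm over their backs; the gripper's body (76 mm by 85 mm) begins 54 mm behind the grasp point. The pads swing forward as they close: fully open they stand 13 mm farther back than shut.
Start: joints at [-1.347, 0.313, 1.498, -0, 1.331, -0.223], TCP at [226.832, -473.475, 201.294] pointing down, gripper open.
Joint ranges: [-2.94, 2.94], [-0.97, 2.17], [0.19, 2.56], [-1.23, 4.37], [0.02, 3.11], [-2.88, 2.88]. Speed limits (rad/s): [2.39, 2.39, 3.01, 3.14, 3.14, 3.14].

### API

Orientations are given as a unit quaternion [w, x, y, z].
In Python, from rig import sense, capture, finish_job, find_in, place_of gives the robot as it stands. The module is installed in compiled form; this text tells all that it offers.
- The arm moves only by the shell command python3 -m jog 'ROWS' [FORCE]. ROWS is JSON, a list of rows, each an object of numbers: "tx", "ty", "tz": the shift along the tool's x, y, z in mm; "ax", "ay", "az": the turn, a rotation vector about the tool's x, y, z in rad; "jaw": the closure, from -1 (fully open) to 1 (shut), so that 0 is half open. In form: [{"tx": .., "ty": .., "tz": .., "ax": .., "ay": .., "az": .., "jaw": ..}, ...]. A call has 1 to 5 rows; each row shifts and turns the commanded pose from where the row before left it, along the tool's axes as they then stand; what a row does not reach is not made up. A row lasts 1/8 s, in which the tool goes at most 62.5 mm and 10.7 degrees, less where a joint would pass 70% of its speed; a pose out of reach is approached as far as the arm can. A call with a gripper value outside its range is refused whole. The fingers move at their own pace and stop on an object; FORCE is the grip in N (left out, the last holds). Time passes only in rows, so rows that do not move let the fingers close. It gives the time, the measured TCP pose, the force, the opening and the grip force at its end, in the units of the state.
- sense(): the state, without advancing time (a new reading comes with each control period).
- capture(name): name is "side" or "top"; returns a dict with "color" (420x560x3 uint8, red, green, blue), "depth" (420x560 float32, mm along the optical axis (not along the pixel's ray), 0 where there is no reading), "fx", "fy", "cx", "cy" (pixels), "camera_from_world" (4x4, takes a point from world to camera coordinates). Camera axes: x right, y up, looking along -z (the intrinsics and any distortion apply to the point x, -y, -z); pixel columns grow to the right and rows downward; lengths in mm; the calibration is good to about 2 mm. A picture is of the moment at which its call begins.
- finish_job(): hands the job in; it is judged then, once.
Trained networks look in the newest picture that a camera, given by its name, has taken for a name from the list of things; names that differ only in an ending like _2 or _b are one class to them, and where a whole thing is asked for, a point or a joint stands for the part that bears it (a point fixed in the world has none). Each returns a list of dicts, best first, with "conf" (0 to 1); they miss things now and then, are a little off and sometimes report something else, mostly with a low value. They report only what shows in the picture. A call takes as long as a camera call.
- find_in(query, camera): "centre" ([column, row] in pixels, amid what is visible of it).
- place_of(query, camera): "centre" ([column, row] in pixels: a listed point, or the origin of a listed thing).
The state is a dict: "time_s": time; "joints": joint angles; "dq": joint speeds; "tau": joint torques, N m; "eef_pos": TCP position; "ee_rot": TCP orientation; "force": force on the tool from outside, world axes, zero at the start; "wrist_torque": the same for the moment, N m; "grip_width": opening from 0.0 (shut) to 1.0 (fully open); "grip_force": force on a finger pad.
Only numpy, scipy, OpenCV 4.12 (cv2) and the standard library are available. Lean on these libraries where they do the work, as an engineer would, in place of code of your own. Each camera call takes 0.05 s, during which the arm holds its last target. There are 200 camera calls.

## Working session

There is one attempt and no reset: what is moved stays moved. The work goes in short steps, Python scripts to look and compute and a shell command to move; the robot and the scene stay as the last step left them, time stands still between calls to the robot, and variables do not carry over. Pictures are saved under pics/ and viewed, at most 10 in all, crops included, and the job is handed in when it is done.

```bash
mkdir -p pics; cat > h.py <<'E'
import numpy as np, cv2, json
from scipy.spatial.transform import Rotation as R
from rig import sense, capture, find_in, place_of
def ray(c,px):
    M=np.linalg.inv(c["camera_from_world"]); 
    d=np.array([(px[0]-c["cx"])/c["fx"],-(px[1]-c["cy"])/c["fy"],-1.])
    return M[:3,3], M[:3,:3]@d
def dep(c,px,r=1):
    u,v=int(round(px[0])),int(round(px[1])); w=c["depth"][v-r:v+r+1,u-r:u+r+1]; w=w[w>0]
    return np.median(w) if w.size else np.nan
def pd(c,px): o,d=ray(c,px); return o+d*dep(c,px)
def pz(c,px,z): o,d=ray(c,px); return o+d*(z-o[2])/d[2]
E
python3 - <<'E'
from h import *
np.set_printoptions(precision=1,suppress=True)
Z=dict(fork=5,spoon=5,knife=5,fork_handle=10,spoon_handle=10,knife_handle=10,knife_blade=10,knife_tip=10,cutlery_box=0,box_fork=6,box_spoon=6,camera_stand=0,mat=0,tumbler=0,wine_glass=0,bud_vase=0,lens=95,focus=200)
for n in("top","side"):
    c=capture(n); cv2.imwrite(f"pics/{n}0.png",cv2.resize(c["color"][...,::-1],(800,600)))
    print(n,c["fx"],np.linalg.inv(c["camera_from_world"])[:3])
    for q,z in Z.items():
        for d in place_of(q,n)[:2]:
            p=d["centre"]; print(q,round(d["conf"],2),np.array(p),"z-plane",pz(c,p,z)[:2],"depth",pd(c,p))
print(sense())
E
```

```text
top 387.3528724989487 [[ -0.    1.   -0.1 548.2]
 [ -1.   -0.    0.   -2.6]
 [  0.    0.1   1.  997.4]]
fork 0.66 [256.9 278.1] z-plane [449.9  43.3] depth [450.7  43.   12.7]
fork 0.5 [138.6 226.3] z-plane [589.4 342.4] depth [585.5 309.9  98.5]
spoon 0.57 [227.9 271.1] z-plane [469.5 116.5] depth [470.3 115.2  15.2]
knife 0.74 [290.4 283.3] z-plane [434.5 -41.2] depth [435.4 -40.9  12.8]
fork_handle 0.83 [253.7 290.8] z-plane [419.   51.9] depth [419.4  51.7  13.4]
fork_handle 0.64 [260.5 149.7] z-plane [778.6  26. ] depth [780.3  26.2   3.1]
spoon_handle 0.71 [393.6 270. ] z-plane [ 461.  -303.3] depth [ 461.2 -302.6   12.3]
spoon_handle 0.67 [226.5 283.4] z-plane [439.3 119.9] depth [439.6 119.6  12.5]
knife_handle 0.76 [284.9 294.3] z-plane [408.1 -26.4] depth [408.6 -26.3  13.9]
knife_handle 0.64 [325.8 145.4] z-plane [ 785.5 -143.3] depth [ 773.8 -136.3   58.8]
knife_blade 0.76 [287.2 261. ] z-plane [491.1 -34.6] depth [491.1 -34.6  10.5]
knife_blade 0.29 [222.4 158.4] z-plane [758.5 124.8] depth [760.1 125.7   2.4]
knife_tip 0.56 [287.  233.4] z-plane [560.9 -36.2] depth [560
[... 2630 characters left out ...]
 ]
wine_glass 0.67 [330.1 222.2] z-plane [779.3 147.7] depth [772.5 121.2  19.2]
bud_vase 0.82 [356.9 280.9] z-plane [ 794.9 -147.9] depth [ 784.2 -179.7   29. ]
lens 0.83 [262.4 176.3] z-plane [572.8 310.3] depth [573.8 319.8  89.4]
focus 0.2 [354.  280.9] z-plane [ 714.2 -366.4] depth [ 776.6 -177.5   27.9]
{'time_s': 1.9, 'joints': array([-1.3,  0.3,  1.5, -0. ,  1.3, -0.2]), 'dq': array([ 0.,  0., -0.,  0., -0.,  0.]), 'tau': array([  0. , -41.2, -26. ,  -0. ,   0. ,  -0. ]), 'eef_pos': array([ 226.8, -473.5,  201.3]), 'ee_rot': array([ 0. ,  1. ,  0.2, -0. ]), 'force': array([-0.1, -0.3,  0.5]), 'wrist_torque': array([-0.,  0., -0.]), 'grip_force': 0.0, 'grip_width': 0.9979255384698643}
```

View pics/top0.png

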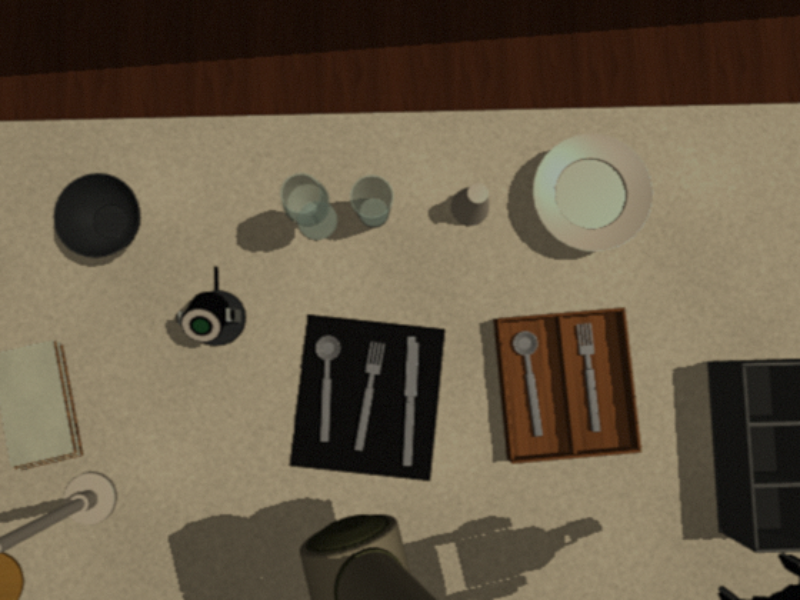

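View pics/side0.png

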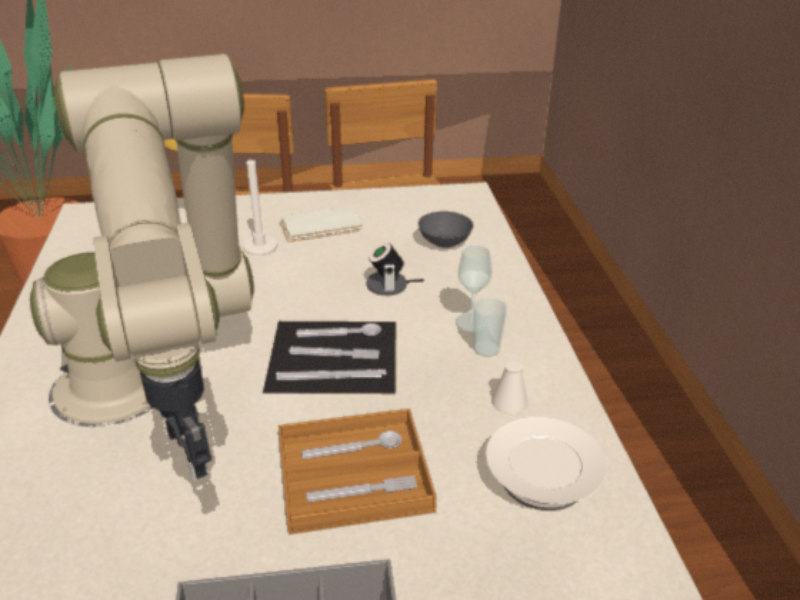

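The top view (800x600 scaled) shows the mat with the spoon at (327,390), fork (370,395) and knife (411,400). In the box, the left (+y) half holds the spoon at (525,385) and the right (-y) half the fork (588,378). The camera is at (205,320). The side view agrees.

```bash
cat > m.py <<'E'
from h import *
np.set_printoptions(precision=2,suppress=True)
def cloud(c):
    v,u=np.mgrid[0:420,0:560]; d=c["depth"].astype(float)
    P=np.stack([(u-c["cx"])/c["fx"]*d,-(v-c["cy"])/c["fy"]*d,-d],-1)
    M=np.linalg.inv(c["camera_from_world"]); W=P@M[:3,:3].T+M[:3,3]; W[d<=0]=np.nan; return W
E
python3 - <<'E'
from m import *
cs={n:capture(n) for n in("top","side")}
for n,c in cs.items():
    W=cloud(c); g=c["color"].astype(float); br=g.mean(2)
    # table level
    t=(abs(W[...,0]-650)<40)&(abs(W[...,1]+0)<60); print(n,"table z",np.nanmedian(W[t][:,2]),np.nanstd(W[t][:,2]))
    # cutlery on mat
    m=((abs(W[...,0]-462)<128)&(abs(W[...,1]-40)<125)&(br>60)&(W[...,2]>-5)&(W[...,2]<35)).astype(np.uint8)
    k,lab,st,ce=cv2.connectedComponentsWithStats(m)
    for i in range(1,k):
        if st[i,4]<40: continue
        v,u=np.nonzero(lab==i); P=np.array([pz(c,(a,b),10)[:2] for a,b in zip(u,v)]).astype(np.float32)
        mu=P.mean(0); w,V=np.linalg.eigh(np.cov(P.T)); ax=V[:,1]*np.sign(V[0,1]); s=(P-mu)@ax
        h=P[(s<s.min()+105)]; hw,hV=np.linalg.eigh(np.cov(h.T)); ha=hV[:,1]*np.sign(hV[0,1])
        print(" comp",st[i,4],"ends",mu+ax*s.min(),mu+ax*s.max(),"len",np.ptp(s),"yaw deg",np.degrees(np.arctan2(ax[1],ax[0])),"handle",np.degrees(np.arctan2(ha[1],ha[0])),h.mean(0))
    # wood box
    hsv=cv2.cvtColor(c["color"],cv2.COLOR_RGB2HSV)
    m=(hsv[...,1]>120)&(W[...,2]>30)&(W[...,2]<55)&(abs(W[...,0]-465)<170)&(abs(W[...,1]+305)<150)
    r=cv2.minAreaRect(W[m][:,:2].astype(np.float32)); print(" boxrim",m.sum(),r)
    # camera head
    m=(np.hypot(W[...,0]-590,W[...,1]-300)<90)&(W[...,2]>75)&(W[...,2]<135)
    Q=W[m]; b=br[m]; print(" head",m.sum(),Q.min(0),Q.max(0))
    m2=m&(br>np.percentile(b,70)); v,u=np.nonzero(m2); print(" ring px",u.mean(),v.mean(),"mean",W[m2].mean(0))
    rng=np.random.default_rng(0); best=0
    for _ in range(2000):
        a=Q[rng.choice(len(Q),3,False)]; nn=np.cross(a[1]-a[0],a[2]-a[0]); 
        if np.linalg.norm(nn)<100: continue
        nn/=np.linalg.norm(nn); inl=abs((Q-a[0])@nn)<1.5
        if inl.sum()>best: best=inl.sum(); I=inl
    A=Q[I]; mu=A.mean(0); nn=np.linalg.svd(A-mu)[2][2]; nn*=np.sign(nn[2]); print(" plane",best,mu,nn,"tilt",np.degrees(np.arccos(nn[2])),"az",np.degrees(np.arctan2(-nn[1],-nn[0])))
    mm=(np.hypot(W[...,0]-590,W[...,1]-300)<70)&(W[...,2]>-5)&(W[...,2]<15)&(br<60); print(" disc/dark low",mm.sum(),np.median(W[mm],0) if mm.any() else 0)
    u0,v0,u1,v1=(110,170,190,260) if n=="top" else (225,150,310,225)
    cv2.imwrite(f"pics/{n}_cam.png",cv2.resize(c["color"][v0:v1,u0:u1,::-1],None,fx=6,fy=6,interpolation=cv2.INTER_CUBIC))
E
```

```text
top table z -0.9893690414093044 1.7806056005737703
 comp 222 ends [580.05 -82.93] [588.17  44.71] len 127.89772290495154 yaw deg 86.36110162396992 handle 86.55544097679157 [582.7  -40.64]
 comp 114 ends [519.08 161.08] [587.79 155.53] len 68.94023638879548 yaw deg -4.61495888803784 handle -4.61495888803784 [558.91 157.86]
 comp 524 ends [378.16 120.17] [560.85 110.88] len 182.92645546771257 yaw deg -2.909725595435824 handle -3.459965455447577 [430.35 117.43]
 comp 607 ends [334.53 -24.17] [554.29 -40.37] len 220.3482187329476 yaw deg -4.213648926624693 handle -4.521807999440907 [386.6  -27.94]
 comp 412 ends [360.11  61.67] [544.86  21.75] len 189.01144004557486 yaw deg -12.194367696590371 handle -11.838993993392412 [411.06  50.55]
 comp 185 ends [335.42 -74.86] [464.6  -84.19] len 129.5166543524674 yaw deg -4.128875390425491 handle -4.081933533471003 [376.93 -77.85]
 boxrim 1253 ((465.7028503417969, -305.2809143066406), (248.5735626220703, 223.6724853515625), 3.1681151390075684)
 head 828 [556.12 261.63  75.16] [634.34 352.03 113.73]
 ring px 140.95983935742973 226.83132530120483 me
[... 593 characters left out ...]
dle -12.064985774793326 [408.48  54.1 ]
 comp 540 ends [333.33 -21.76] [557.82 -37.77] len 225.05324858980185 yaw deg -4.079493796252762 handle -4.207180528057531 [385.4  -25.37]
 comp 186 ends [335.81 -82.31] [467.09 -92.01] len 131.6397930210254 yaw deg -4.227494470416562 handle -4.335779564517362 [381.27 -85.69]
 boxrim 1439 ((466.6090087890625, -306.95458984375), (247.1090087890625, 233.02589416503906), 3.4413256645202637)
 head 294 [557.72 251.84  75.02] [635.04 336.99 115.15]
 ring px 266.54545454545456 177.27272727272728 mean [586.02 302.14  95.11]
 plane 67 [583.3  302.04  97.12] [-0.6   0.04  0.8 ] tilt 36.99596328139444 az -3.870235675854498
 disc/dark low 26 [583.36 331.21  12.44]
```

View pics/top_cam.png

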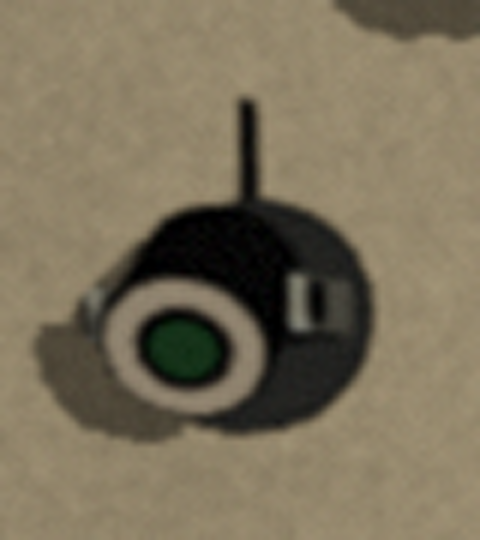

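View pics/side_cam.png

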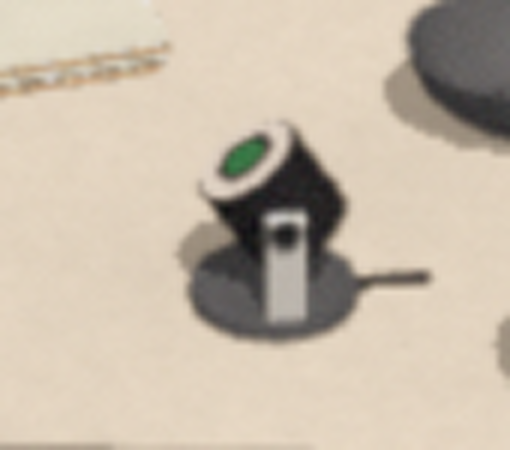

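The top crop shows the lens (green) at (184,348), so pixel (140.7,228.0). The foot disc centre is about (256,316), so (152.7,222.7), and the lead runs from (250,195) to (248,100). The side crop shows the lens at (245,157), so pixel (265.8,176.2), tilted back to the robot side.

```bash
cat > s.py <<'E'
from m import *
t=capture("top"); s=capture("side")
def tri(a,b):
    o1,d1=ray(t,a);o2,d2=ray(s,b)
    x=np.linalg.lstsq(np.c_[d1,-d2],o2-o1,rcond=None)[0]; p,q=o1+d1*x[0],o2+d2*x[1]; return (p+q)/2,np.linalg.norm(p-q)
E
python3 - <<'E'
from s import *
print("lens tri",tri((140.7,228),(265.8,176.2)), "top z95",pz(t,(140.7,228),95.3),"side",pz(s,(265.8,176.2),95.3))
d=pz(t,(152.7,222.7),6); print("disc",d)
a,b=pz(t,(151.3,186.7),3),pz(t,(151.7,202.5),3); print("lead",a,b,np.degrees(np.arctan2(*(a-b)[1::-1])))
# side disc ellipse centre ~ (275,290)/6, lead (430,276)->(360,285)
print("disc side",pz(s,(225+272/6,150+288/6),6)); a,b=pz(s,(225+428/6,150+277/6),3),pz(s,(225+362/6,150+284/6),3); print("lead side",a,b,np.degrees(np.arctan2(*(a-b)[1::-1])))
# ring-light ellipse in both: plane fit on refined annulus
for n,c,px,h in(("top",t,(140.7,228),(13,11)),("side",s,(265.8,176.2),(7,5))):
    W=cloud(c); br=c["color"].astype(float).mean(2); v,u=np.mgrid[0:420,0:560]
    m=((u-px[0])/h[0])**2+((v-px[1])/h[1])**2<1; Q=W[m]; Q=Q[abs(Q[:,2]-95)<25]
    for _ in range(6):
        mu=Q.mean(0); nn=np.linalg.svd(Q-mu)[2][2]; nn*=np.sign(nn[2]); r=(Q-mu)@nn; Q=Q[abs(r)<2.5*r.std()+.5]
    print(n,len(Q),mu,nn,"tilt",np.degrees(np.arccos(nn[2])),"az",np.degrees(np.arctan2(-nn[1],-nn[0])),r.std())
E
```

```text
lens tri (array([582.66, 305.23,  97.68]), np.float64(2.4196280422459866)) top z95 [581.55 306.17  95.3 ] side [584.3  309.12  95.3 ]
disc [597.56 306.11   6.  ]
lead [690.78 310.26   3.  ] [649.79 309.39   3.  ] 1.214584372286008
disc side [599.69 308.97   6.  ]
lead side [692.85 314.5    3.  ] [653.16 311.59   3.  ] 4.190057266707597
top 435 [581.75 306.06  95.13] [-0.55 -0.03  0.84] tilt 33.29095612778029 az 2.648973294994399 1.471489392883549
side 98 [584.93 302.17  98.66] [-0.54 -0.    0.84] tilt 32.50318959928818 az 0.4384760359098822 2.1131790640095782
```

```bash
cat > go.py <<'E'
# usage: go.py x y z yaw_deg [tiltback_deg] : TCP target; tool x along yaw (uphill tilt), prints deltas in tool axes
import sys; from h import *
np.set_printoptions(precision=2,suppress=True)
a=[float(v) for v in sys.argv[1:]]; s=sense(); q=s["ee_rot"]; C=R.from_quat([q[1],q[2],q[3],q[0]])
print("now",s["eef_pos"],"toolx",C.as_matrix()[:,0],"toolz",C.as_matrix()[:,2],"t",round(s["time_s"],2),"J",s["joints"],"F",s["force"],"w",round(s["grip_width"],3),"gf",round(s["grip_force"],1))
if a:
    y=np.radians(a[3]); t=np.radians(a[4] if len(a)>4 else 0)
    X=np.array([np.cos(t)*np.cos(y),np.cos(t)*np.sin(y),np.sin(t)]); N=np.array([-np.sin(t)*np.cos(y),-np.sin(t)*np.sin(y),np.cos(t)])
    T=R.from_matrix(np.c_[X,np.cross(-N,X),-N]); rv=(C.inv()*T).as_rotvec(); d=C.inv().apply(np.array(a[:3])-s["eef_pos"])
    print("shift in present axes",d,"|",np.linalg.norm(d),"rot",rv,np.degrees(np.linalg.norm(rv)),"shift in target axes",T.inv().apply(np.array(a[:3])-s["eef_pos"]))
E
python3 - <<'E'
from s import *
for n,c in(("top",t),("side",s)):
    W=cloud(c); br=c["color"].astype(float).mean(2); hsv=cv2.cvtColor(c["color"],cv2.COLOR_RGB2HSV)
    th=np.radians(3.3); B=np.array([[np.cos(th),np.sin(th)],[-np.sin(th),np.cos(th)]])
    P=np.full((420,560,2),np.nan)
    v,u=np.mgrid[0:420,0:560]
    M=np.linalg.inv(c["camera_from_world"]); D=np.stack([(u-c["cx"])/c["fx"],-(v-c["cy"])/c["fy"],-np.ones_like(u)*1.],-1)@M[:3,:3].T
    P=(M[:3,3]+D*((14-M[2,3])/D[...,2])[...,None])[...,:2]; L=(P-[466,-306])@B.T
    for nm,y0 in(("spoon",55),("fork",-55)):
        m=(abs(L[...,0])<112)&(abs(L[...,1]-y0)<46)&(hsv[...,1]<90)&(br>50)
        Q=L[m]; mu=Q.mean(0); V=np.linalg.eigh(np.cov(Q.T))[1][:,1]; V*=np.sign(V[0]); r=(Q-mu)@V
        print(n,nm,m.sum(),"ends(box frame)",mu+V*r.min(),mu+V*r.max(),"rel yaw",np.degrees(np.arctan2(V[1],V[0])))
E
python3 go.py 423 49 100 -12
```

```text
top spoon 536 ends(box frame) [-85.49  55.25] [97.06 63.93] rel yaw 2.721709369724179
top fork 514 ends(box frame) [-86.53 -46.92] [101.31 -44.1 ] rel yaw 0.8600817181168939
side spoon 469 ends(box frame) [-86.52  52.52] [99.38 65.68] rel yaw 4.047960129398437
side fork 546 ends(box frame) [-87.45 -47.59] [104.22 -47.26] rel yaw 0.09768689454197345
now [ 226.85 -473.47  201.31] toolx [0.9  0.43 0.  ] toolz [ 0. -0. -1.] t 2.2 J [-1.35  0.31  1.5   0.    1.33 -0.22] F [-0.08 -0.21  0.26] w 1.003 gf 0.0
shift in present axes [ 402.65 -386.42  101.31] | 567.199101824334 rot [ 0.   -0.    0.66] 37.60058566932758 shift in target axes [  83.24 -551.83  101.31]
```

```bash
python3 -m jog '[{"az":0.165,"tz":10,"jaw":0},{"az":0.165,"tz":10,"jaw":0},{"az":0.165,"tz":10,"jaw":0},{"az":0.161,"tz":10,"jaw":0}]' 60
python3 -m jog '[{"tx":8,"ty":-55,"jaw":0},{"tx":8,"ty":-55,"jaw":0},{"tx":8,"ty":-55,"jaw":0},{"tx":8,"ty":-55,"jaw":0},{"tx":8,"ty":-55,"jaw":0}]'
python3 -m jog '[{"tx":8,"ty":-55,"tz":15,"jaw":0},{"tx":8,"ty":-55,"tz":15,"jaw":0},{"tx":8,"ty":-55,"tz":15,"jaw":0},{"tx":8,"ty":-55,"tz":15,"jaw":0},{"tx":11,"ty":-55,"jaw":0}]'
python3 go.py 423 49 60 -12
```

```text
now [ 226.85 -473.47  201.31] toolx [0.9  0.43 0.  ] toolz [ 0. -0. -1.] t 2.2 J [-1.35  0.31  1.5   0.    1.33 -0.22] F [-0.08 -0.21  0.26] w 1.003 gf 0.0
shift in present axes [ 402.65 -386.43  141.31] | 575.6907669750096 rot [ 0.   -0.    0.66] 37.60058566932758 shift in target axes [  83.24 -551.83  141.31]schema error: expected keys tx, ty, tz, ax, ay, az, jaw
schema error: expected keys tx, ty, tz, ax, ay, az, jaw
schema error: expected keys tx, ty, tz, ax, ay, az, jaw
```

```bash
python3 -m jog '[{"tx":0,"ty":0,"tz":10,"ax":0,"ay":0,"az":0.165,"jaw":0},{"tx":0,"ty":0,"tz":10,"ax":0,"ay":0,"az":0.165,"jaw":0},{"tx":0,"ty":0,"tz":10,"ax":0,"ay":0,"az":0.165,"jaw":0},{"tx":0,"ty":0,"tz":10,"ax":0,"ay":0,"az":0.161,"jaw":0}]' 60
python3 -m jog '[{"tx":8,"ty":-55,"tz":0,"ax":0,"ay":0,"az":0,"jaw":0},{"tx":8,"ty":-55,"tz":0,"ax":0,"ay":0,"az":0,"jaw":0},{"tx":8,"ty":-55,"tz":0,"ax":0,"ay":0,"az":0,"jaw":0},{"tx":8,"ty":-55,"tz":0,"ax":0,"ay":0,"az":0,"jaw":0},{"tx":8,"ty":-55,"tz":0,"ax":0,"ay":0,"az":0,"jaw":0}]'
python3 -m jog '[{"tx":8,"ty":-55,"tz":15,"ax":0,"ay":0,"az":0,"jaw":0},{"tx":8,"ty":-55,"tz":15,"ax":0,"ay":0,"az":0,"jaw":0},{"tx":8,"ty":-55,"tz":15,"ax":0,"ay":0,"az":0,"jaw":0},{"tx":8,"ty":-55,"tz":15,"ax":0,"ay":0,"az":0,"jaw":0},{"tx":11,"ty":-55,"tz":0,"ax":0,"ay":0,"az":0,"jaw":0}]'
python3 go.py 423 49 60 -12
```

```text
time_s: 2.7
eef_pos: [226.8, -473.5, 161.0]
ee_rot: [0.0, 0.994, -0.107, 0.0]
force: [0.1, -0.5, -0.1]
grip_width: 0.503
grip_force: 0.0
time_s: 3.32
eef_pos: [323.4, -211.2, 161.5]
ee_rot: [0.0, 0.995, -0.105, 0.0]
force: [0.6, -0.6, 1.1]
grip_width: 0.506
grip_force: 0.0
time_s: 3.95
eef_pos: [422.2, 49.2, 100.6]
ee_rot: [0.0, 0.995, -0.104, -0.001]
force: [0.8, -1.5, -0.3]
grip_width: 0.503
grip_force: 0.0
now [422.16  49.23 100.64] toolx [ 0.98 -0.21 -0.  ] toolz [-0.  0. -1.] t 3.95 J [-0.16  0.21  1.92 -0.    1.01  1.62] F [ 0.84 -1.48 -0.28] w 0.503 gf 0.0
shift in present axes [ 0.92  0.04 40.64] | 40.64744574487475 rot [0. 0. 0.] 0.07270238706877236 shift in target axes [ 0.87  0.05 40.64]
```

```bash
python3 -m jog '[{"tx":1,"ty":0,"tz":40,"ax":0,"ay":0,"az":0,"jaw":0},{"tx":0,"ty":0,"tz":30,"ax":0,"ay":0,"az":0,"jaw":0},{"tx":0,"ty":0,"tz":15,"ax":0,"ay":0,"az":0,"jaw":0},{"tx":0,"ty":0,"tz":7,"ax":0,"ay":0,"az":0,"jaw":0},{"tx":0,"ty":0,"tz":0,"ax":0,"ay":0,"az":0,"jaw":0.3}]'
python3 -m jog '[{"tx":0,"ty":0,"tz":0,"ax":0,"ay":0,"az":0,"jaw":1},{"tx":0,"ty":0,"tz":0,"ax":0,"ay":0,"az":0,"jaw":1},{"tx":0,"ty":0,"tz":0,"ax":0,"ay":0,"az":0,"jaw":1},{"tx":0,"ty":0,"tz":0,"ax":0,"ay":0,"az":0,"jaw":1},{"tx":0,"ty":0,"tz":0,"ax":0,"ay":0,"az":0,"jaw":1}]' 60
python3 go.py
```

```text
time_s: 4.58
eef_pos: [423.3, 47.0, 9.4]
ee_rot: [-0.0, 0.995, -0.104, -0.0]
force: [0.4, 0.2, 1.4]
grip_width: 0.349
grip_force: 0.0
time_s: 5.2
eef_pos: [423.2, 47.1, 9.3]
ee_rot: [-0.0, 0.995, -0.104, 0.0]
force: [-0.6, 0.3, -0.5]
grip_width: -0.001
grip_force: 0.0
now [423.25  47.08   9.33] toolx [ 0.98 -0.21  0.  ] toolz [ 0.  0. -1.] t 5.2 J [-0.17  0.38  2.    0.    0.76  1.61] F [-0.63  0.33 -0.54] w -0.001 gf 0.0
```

```bash
python3 - <<'E'
from h import *
a=capture("top");b=capture("side")
A=cv2.resize(a["color"][215:345,190:330,::-1],(560,520),interpolation=cv2.INTER_CUBIC)
B=cv2.resize(b["color"][190:290,170:290,::-1],(660,550),interpolation=cv2.INTER_CUBIC)
cv2.imwrite("pics/g1.png",B)
for n in("top","side"): print(n,[(d["conf"],d["centre"]) for d in place_of("fork_handle",n)])
E
```

```text
top [(0.81, [253.6, 291.0]), (0.49, [372.4, 266.8])]
side [(0.63, [221.1, 241.3])]
```

View pics/g1.png

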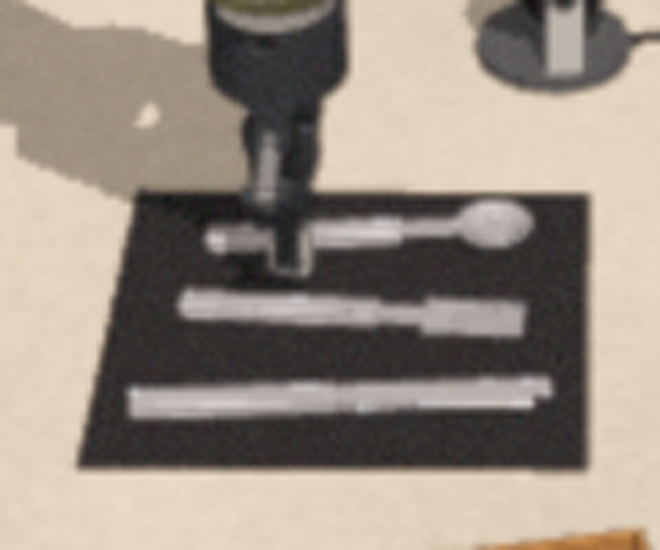

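The side crop shows the closed fingertips ending at (290,272), above/beyond the fork handle at (290,308): they are too high or too far in +y, and the fork was not touched.

```bash
python3 - <<'E'
from s import *
def proj(c,p):
    q=c["camera_from_world"]@np.r_[p,1]; return np.array([c["cx"]+c["fx"]*q[0]/-q[2],c["cy"]-c["fy"]*q[1]/-q[2]]),-q[2]
e=sense()["eef_pos"]; print(e,proj(s,e),proj(t,e))
for v in range(225,250,2): print(v,[np.round(pd(s,(u,v)),0).tolist() for u in (220,223,226)], s["color"][v,223])
print("fork",pd(s,(215,245.5)),pd(s,(235,246.5)))
W=cloud(t); m=(abs(W[...,0]-423)<40)&(abs(W[...,1]-50)<60)&(W[...,2]>20); print(m.sum(),W[m][:,2].min() if m.any() else 0)
E
```

```text
[423.2   47.11   9.28] (array([223.31, 246.66]), np.float64(1670.540399505905)) (array([255.57, 289.01]), np.float64(976.0177872804792))
225 [[417.0, -11.0, 132.0], [426.0, -1.0, 125.0], [435.0, 46.0, 91.0]] [47 48 50]
227 [[417.0, -13.0, 127.0], [425.0, -3.0, 119.0], [435.0, 42.0, 86.0]] [38 39 38]
229 [[416.0, 0.0, 111.0], [425.0, 3.0, 108.0], [434.0, 42.0, 79.0]] [38 43 42]
231 [[416.0, 18.0, 91.0], [425.0, 11.0, 95.0], [434.0, 49.0, 66.0]] [46 45 44]
233 [[416.0, 38.0, 69.0], [425.0, 35.0, 70.0], [434.0, 44.0, 63.0]] [53 51 52]
235 [[415.0, 36.0, 62.0], [424.0, 35.0, 63.0], [433.0, 43.0, 56.0]] [51 48 52]
237 [[415.0, 36.0, 55.0], [424.0, 34.0, 56.0], [433.0, 41.0, 50.0]] [52 53 51]
239 [[415.0, 45.0, 41.0], [424.0, 37.0, 46.0], [433.0, 87.0, 8.0]] [83 80 76]
241 [[414.0, 81.0, 6.0], [424.0, 81.0, 5.0], [433.0, 78.0, 7.0]] [37 35 36]
243 [[414.0, 67.0, 9.0], [423.0, 68.0, 7.0], [432.0, 69.0, 6.0]] [126 122 122]
245 [[413.0, 49.0, 15.0], [423.0, 45.0, 18.0], [432.0, 45.0, 17.0]] [194 185 183]
247 [[413.0, 42.0, 13.0], [422.0, 44.0, 11.0], [431.0, 39.0, 13.0]] [172 163 161]
249 [[413.0, 42.0, 5.0], [422.0, 41.0, 5.0], [431.0, 36.0, 8.0]] [74 68 65]
fork [398.23  49.48  14.33] [458.52  36.31  14.86]
4037 123.71754139713744
```

```bash
python3 -m jog '[{"tx":0,"ty":0,"tz":0,"ax":0,"ay":0,"az":0,"jaw":0},{"tx":0,"ty":0,"tz":0,"ax":0,"ay":0,"az":0,"jaw":0},{"tx":0,"ty":0,"tz":10,"ax":0,"ay":0,"az":0,"jaw":0},{"tx":0,"ty":0,"tz":8,"ax":0,"ay":0,"az":0,"jaw":0},{"tx":0,"ty":0,"tz":0,"ax":0,"ay":0,"az":0,"jaw":0}]'
python3 - <<'E'
from s import *
for v in range(233,256,1): print(v,[np.round(pd(s,(u,v)),0).tolist() for u in (220,223,226)], s["color"][v,223])
cv2.imwrite("pics/g2.png",cv2.resize(s["color"][190:290,170:290,::-1],(660,550),interpolation=cv2.INTER_CUBIC))
E
```

```text
time_s: 6.12
eef_pos: [422.6, 47.2, -9.5]
ee_rot: [-0.0, 0.995, -0.104, -0.001]
force: [1.2, 0.0, 1.5]
grip_width: 0.503
grip_force: 0.0
233 [[416.0, -16.0, 108.0], [424.0, -4.0, 99.0], [434.0, 64.0, 48.0]] [43 43 46]
234 [[415.0, -14.0, 103.0], [424.0, -5.0, 96.0], [434.0, 62.0, 45.0]] [44 43 44]
235 [[415.0, -13.0, 99.0], [424.0, -6.0, 93.0], [434.0, 61.0, 43.0]] [42 40 44]
236 [[415.0, -14.0, 96.0], [424.0, -7.0, 90.0], [434.0, 63.0, 37.0]] [37 38 41]
237 [[415.0, -5.0, 85.0], [424.0, -8.0, 87.0], [433.0, 68.0, 29.0]] [45 43 46]
238 [[415.0, -3.0, 81.0], [423.0, -9.0, 84.0], [433.0, 68.0, 26.0]] [49 50 50]
239 [[415.0, -5.0, 78.0], [423.0, -7.0, 79.0], [433.0, 68.0, 22.0]] [63 61 62]
240 [[414.0, -3.0, 73.0], [423.0, -1.0, 71.0], [433.0, 80.0, 10.0]] [93 88 85]
241 [[414.0, 13.0, 58.0], [423.0, 12.0, 57.0], [433.0, 78.0, 7.0]] [106 102  95]
242 [[414.0, 16.0, 51.0], [423.0, 12.0, 54.0], [433.0, 71.0, 9.0]] [109 101  96]
243 [[414.0, 16.0, 48.0], [423.0, 15.0, 48.0], [432.0, 53.0, 18.0]] [110 105  97]
244 [[414.0, 15.0, 45.0], [422.0, 14.0, 45.0], [432.0, 46.0, 19.0]] [107 103  97]
[... 152 characters left out ...]
88 88]
247 [[413.0, 17.0, 32.0], [422.0, 20.0, 29.0], [431.0, 41.0, 12.0]] [100  93  90]
248 [[413.0, 19.0, 27.0], [422.0, 19.0, 26.0], [431.0, 42.0, 7.0]] [108 104  96]
249 [[413.0, 39.0, 8.0], [422.0, 37.0, 8.0], [431.0, 40.0, 5.0]] [54 52 51]
250 [[412.0, 37.0, 5.0], [422.0, 36.0, 5.0], [431.0, 35.0, 5.0]] [39 31 32]
251 [[412.0, 31.0, 6.0], [421.0, 31.0, 5.0], [430.0, 28.0, 7.0]] [49 45 43]
252 [[412.0, 26.0, 6.0], [421.0, 27.0, 4.0], [430.0, 24.0, 6.0]] [52 46 47]
253 [[412.0, 23.0, 5.0], [421.0, 19.0, 7.0], [430.0, 19.0, 6.0]] [54 48 46]
254 [[412.0, 18.0, 5.0], [421.0, 15.0, 6.0], [430.0, 14.0, 6.0]] [51 49 47]
255 [[411.0, 12.0, 6.0], [420.0, 13.0, 4.0], [429.0, 9.0, 7.0]] [48 45 43]
```

View pics/g2.png

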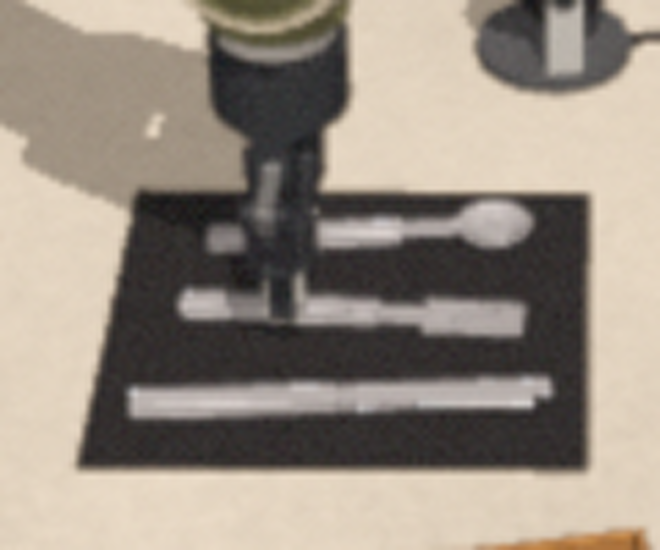

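The crop shows the half-open fingers straddling the fork handle near (285,305), with tips still about 25 mm up. The TCP reading is therefore about 32 mm too low in z, while y looks right. I'll descend further, watching the force.

```bash
python3 -m jog '[{"tx":0,"ty":0,"tz":0,"ax":0,"ay":0,"az":0,"jaw":0.4},{"tx":0,"ty":0,"tz":7,"ax":0,"ay":0,"az":0,"jaw":0.4},{"tx":0,"ty":0,"tz":4,"ax":0,"ay":0,"az":0,"jaw":0.4},{"tx":0,"ty":0,"tz":2,"ax":0,"ay":0,"az":0,"jaw":0.4},{"tx":0,"ty":0,"tz":0,"ax":0,"ay":0,"az":0,"jaw":0.4}]'
python3 -m jog '[{"tx":0,"ty":0,"tz":0,"ax":0,"ay":0,"az":0,"jaw":1},{"tx":0,"ty":0,"tz":0,"ax":0,"ay":0,"az":0,"jaw":1},{"tx":0,"ty":0,"tz":0,"ax":0,"ay":0,"az":0,"jaw":1},{"tx":0,"ty":0,"tz":0,"ax":0,"ay":0,"az":0,"jaw":1}]' 60
```

```text
time_s: 6.85
eef_pos: [423.2, 47.1, -21.8]
ee_rot: [-0.0, 0.995, -0.104, -0.0]
force: [-0.2, 0.1, 0.6]
grip_width: 0.3
grip_force: 0.0
time_s: 7.35
eef_pos: [423.3, 47.1, -21.4]
ee_rot: [0.0, 0.995, -0.104, 0.0]
force: [-1.1, 0.3, 5.5]
grip_width: 0.138
grip_force: 59.2
```

```bash
python3 -m jog '[{"tx":0,"ty":0,"tz":-15,"ax":0,"ay":0,"az":0,"jaw":1},{"tx":0,"ty":0,"tz":-35,"ax":0,"ay":0,"az":0,"jaw":1},{"tx":0,"ty":0,"tz":-40,"ax":0,"ay":0,"az":0,"jaw":1},{"tx":0,"ty":0,"tz":0,"ax":0,"ay":0,"az":-0.134,"jaw":1},{"tx":0,"ty":0,"tz":0,"ax":0,"ay":0,"az":-0.134,"jaw":1}]'
python3 go.py 440.4 -383.6 40 3.3
```

```text
time_s: 7.98
eef_pos: [423.3, 47.1, 68.6]
ee_rot: [0.0, 1.0, 0.032, 0.0]
force: [-0.2, 0.0, -0.7]
grip_width: 0.136
grip_force: 58.7
now [423.31  47.08  68.59] toolx [1.   0.06 0.  ] toolz [ 0. -0. -1.] t 7.97 J [-0.17  0.27  1.95  0.    0.92  1.34] F [-0.23  0.02 -0.67] w 0.136 gf 58.7
shift in present axes [-10.14 430.9   28.65] | 431.96918278509355 rot [ 0.   -0.    0.01] 0.32147558633362544 shift in target axes [ -7.73 430.95  28.59]
```

```bash
python3 -m jog '[{"tx":-1,"ty":30,"tz":0,"ax":0,"ay":0,"az":0.005,"jaw":1},{"tx":-1,"ty":50,"tz":0,"ax":0,"ay":0,"az":0,"jaw":1},{"tx":-1,"ty":50,"tz":0,"ax":0,"ay":0,"az":0,"jaw":1},{"tx":-1,"ty":50,"tz":0,"ax":0,"ay":0,"az":0,"jaw":1},{"tx":-1,"ty":50,"tz":0,"ax":0,"ay":0,"az":0,"jaw":1}]'
python3 -m jog '[{"tx":-1,"ty":50,"tz":0,"ax":0,"ay":0,"az":0,"jaw":1},{"tx":-1,"ty":50,"tz":0,"ax":0,"ay":0,"az":0,"jaw":1},{"tx":-1,"ty":50,"tz":0,"ax":0,"ay":0,"az":0,"jaw":1},{"tx":0,"ty":35,"tz":0,"ax":0,"ay":0,"az":0,"jaw":1},{"tx":0,"ty":16,"tz":0,"ax":0,"ay":0,"az":0,"jaw":1}]'
python3 - <<'E'
from s import *
cv2.imwrite("pics/f3.png",cv2.resize(s["color"][230:390,170:330,::-1],(600,600),interpolation=cv2.INTER_CUBIC))
E
python3 go.py 440.4 -383.6 40 3.3
```

```text
time_s: 8.6
eef_pos: [430.5, -184.5, 68.2]
ee_rot: [-0.0, 1.0, 0.027, 0.0]
force: [0.7, -0.1, -1.1]
grip_width: 0.14
grip_force: 58.7
time_s: 9.22
eef_pos: [438.2, -385.0, 67.8]
ee_rot: [-0.0, 1.0, 0.026, -0.0]
force: [0.0, 0.8, -0.7]
grip_width: 0.138
grip_force: 58.7
now [ 438.38 -384.2    67.87] toolx [ 1.    0.05 -0.  ] toolz [-0.  0. -1.] t 9.32 J [-0.92  0.57  1.48  0.    1.09  0.6 ] F [-0.96  0.56 -0.41] w 0.135 gf 58.7
shift in present axes [ 2.05 -0.48 27.87] | 27.947714638542706 rot [-0.  0. -0.] 0.275200661457761 shift in target axes [ 2.05 -0.48 27.87]
```

View pics/f3.png

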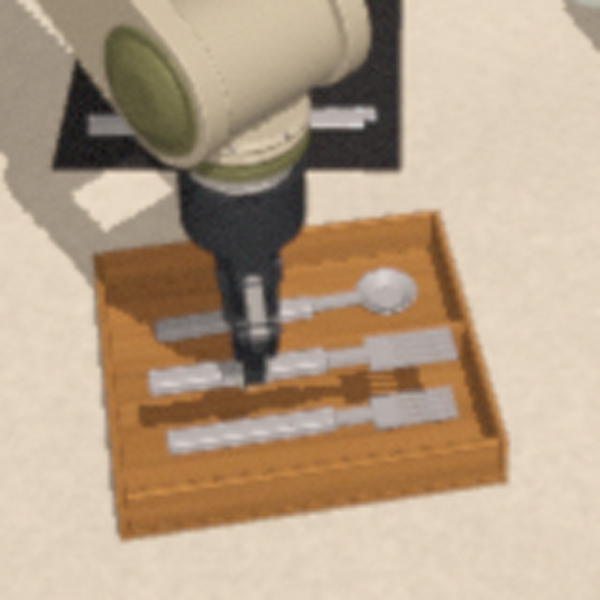

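The crop shows the fork held in the air (handle at (240,370)), parallel to the box fork at (250,430) and looking aligned. I'll check its position by depth.

```bash
python3 - <<'E'
from s import *
for p in ((216,331.6),(221,330.8),(250,326.6),(288,322.2)): print(p,pd(s,p),pz(s,p,100))
th=np.radians(3.3)
for p in((440.4,-383.6),): pass
E
```

```text
(216, 331.6) [ 390.03 -391.18  102.64] [ 389.97 -388.66  100.  ]
(221, 330.8) [ 401.55 -389.76  102.23] [ 401.53 -387.63  100.  ]
(250, 326.6) [ 469.02 -386.89  104.09] [ 469.28 -382.95  100.  ]
(288, 322.2) [ 559.3  -381.54  101.35] [ 559.51 -380.23  100.  ]
```

```bash
python3 -m jog '[{"tx":1,"ty":-2,"tz":30,"ax":0,"ay":0,"az":0,"jaw":1},{"tx":0,"ty":0,"tz":25,"ax":0,"ay":0,"az":0,"jaw":1},{"tx":0,"ty":0,"tz":15,"ax":0,"ay":0,"az":0,"jaw":1},{"tx":0,"ty":0,"tz":10,"ax":0,"ay":0,"az":0,"jaw":1},{"tx":0,"ty":0,"tz":3,"ax":0,"ay":0,"az":0,"jaw":1}]'
python3 -m jog '[{"tx":0,"ty":0,"tz":0,"ax":0,"ay":0,"az":0,"jaw":0.45},{"tx":0,"ty":0,"tz":0,"ax":0,"ay":0,"az":0,"jaw":0.45},{"tx":0,"ty":0,"tz":0,"ax":0,"ay":0,"az":0,"jaw":0.45},{"tx":0,"ty":0,"tz":-15,"ax":0,"ay":0,"az":0,"jaw":0.45},{"tx":0,"ty":0,"tz":-30,"ax":0,"ay":0,"az":0,"jaw":0.45}]'
python3 -m jog '[{"tx":0,"ty":0,"tz":-40,"ax":0,"ay":0,"az":0,"jaw":0.45},{"tx":0,"ty":-50,"tz":0,"ax":0,"ay":0,"az":0.116,"jaw":0.3},{"tx":0,"ty":-50,"tz":0,"ax":0,"ay":0,"az":0,"jaw":0.2},{"tx":0,"ty":-50,"tz":0,"ax":0,"ay":0,"az":0,"jaw":0},{"tx":0,"ty":-50,"tz":0,"ax":0,"ay":0,"az":0,"jaw":0}]'
python3 go.py 440.5 118 30 -3.4
```

```text
time_s: 10.05
eef_pos: [439.6, -381.5, -14.7]
ee_rot: [0.0, 1.0, 0.027, 0.0]
force: [0.6, 0.4, -1.4]
grip_width: 0.133
grip_force: 58.7
time_s: 10.68
eef_pos: [439.2, -381.3, 31.0]
ee_rot: [-0.001, 1.0, 0.027, -0.0]
force: [0.3, -0.6, 0.2]
grip_width: 0.275
grip_force: 0.0
time_s: 11.3
eef_pos: [446.3, -180.7, 71.5]
ee_rot: [0.0, 1.0, -0.031, 0.001]
force: [1.7, 0.5, -0.4]
grip_width: 0.5
grip_force: 0.0
now [ 446.28 -180.71   71.5 ] toolx [ 1.   -0.06  0.  ] toolz [ 0. -0. -1.] t 11.3 J [-0.63  0.37  1.79  0.    0.98  1.  ] F [ 1.68  0.52 -0.37] w 0.5 gf 0.0
shift in present axes [ -24.49 -297.8    41.2 ] | 301.62935550498815 rot [ 0. -0. -0.] 0.207135683367584 shift in target axes [ -23.48 -297.84   41.5 ]
```

```bash
python3 -m jog '[{"tx":-5,"ty":-55,"tz":0,"ax":0,"ay":0,"az":0,"jaw":0},{"tx":-5,"ty":-60,"tz":0,"ax":0,"ay":0,"az":0,"jaw":0},{"tx":-5,"ty":-60,"tz":0,"ax":0,"ay":0,"az":0,"jaw":0},{"tx":-5,"ty":-60,"tz":0,"ax":0,"ay":0,"az":0,"jaw":0},{"tx":-4,"ty":-40,"tz":0,"ax":0,"ay":0,"az":0,"jaw":0}]'
python3 -m jog '[{"tx":0,"ty":-22,"tz":0,"ax":0,"ay":0,"az":0,"jaw":0},{"tx":0,"ty":0,"tz":0,"ax":0,"ay":0,"az":0,"jaw":0}]'
python3 - <<'E'
from s import *
cv2.imwrite("pics/b4.png",cv2.resize(np.hstack([s["color"][280:390,180:320,::-1],s["color"][180:290,170:310,::-1]]),(800,314),interpolation=cv2.INTER_CUBIC))
E
python3 go.py 440.5 118 -21.5 -3.4
```

```text
time_s: 11.92
eef_pos: [439.2, 96.2, 71.5]
ee_rot: [-0.0, 1.0, -0.03, 0.001]
force: [0.1, -0.3, -0.2]
grip_width: 0.499
grip_force: 0.0
time_s: 12.18
eef_pos: [440.8, 116.9, 71.2]
ee_rot: [-0.0, 1.0, -0.03, 0.001]
force: [-0.6, 0.3, -0.0]
grip_width: 0.505
grip_force: 0.0
now [440.82 115.49  70.86] toolx [ 1.   -0.06  0.  ] toolz [ 0. -0. -1.] t 12.28 J [-0.    0.32  1.87 -0.    0.95  1.63] F [-0.11 -0.05  0.13] w 0.501 gf 0.0
shift in present axes [-0.55 -2.5  92.36] | 92.3989735546111 rot [ 0. -0. -0.] 0.16574539618992917 shift in target axes [-0.46 -2.49 92.36]
```

View pics/b4.png

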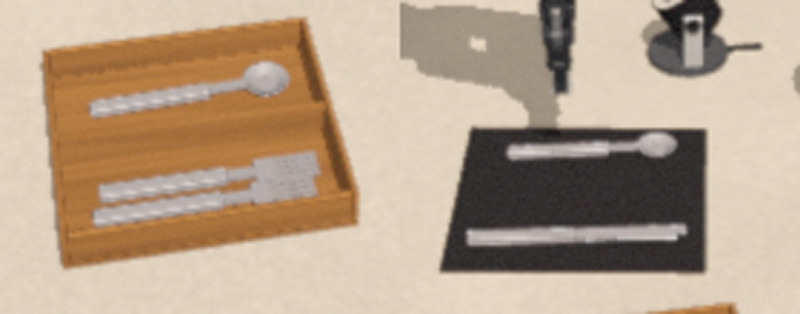

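The left part shows both forks lying side by side in the near (-y) half at (180,185) and (180,210). The spoon and knife are still on the mat.

```bash
python3 -m jog '[{"tx":0,"ty":-2,"tz":40,"ax":0,"ay":0,"az":0,"jaw":0.2},{"tx":0,"ty":0,"tz":28,"ax":0,"ay":0,"az":0,"jaw":0.2},{"tx":0,"ty":0,"tz":15,"ax":0,"ay":0,"az":0,"jaw":0.2},{"tx":0,"ty":0,"tz":9,"ax":0,"ay":0,"az":0,"jaw":0.3},{"tx":0,"ty":0,"tz":0,"ax":0,"ay":0,"az":0,"jaw":0.4}]'
python3 -m jog '[{"tx":0,"ty":0,"tz":0,"ax":0,"ay":0,"az":0,"jaw":1},{"tx":0,"ty":0,"tz":0,"ax":0,"ay":0,"az":0,"jaw":1},{"tx":0,"ty":0,"tz":0,"ax":0,"ay":0,"az":0,"jaw":1},{"tx":0,"ty":0,"tz":0,"ax":0,"ay":0,"az":0,"jaw":1}]' 60
python3 -m jog '[{"tx":0,"ty":0,"tz":-15,"ax":0,"ay":0,"az":0,"jaw":1},{"tx":0,"ty":0,"tz":-35,"ax":0,"ay":0,"az":0,"jaw":1},{"tx":0,"ty":0,"tz":-40,"ax":0,"ay":0,"az":0,"jaw":1},{"tx":0,"ty":0,"tz":0,"ax":0,"ay":0,"az":-0.117,"jaw":1},{"tx":0,"ty":0,"tz":0,"ax":0,"ay":0,"az":0,"jaw":1}]'
python3 go.py 412.3 -278 40 3.3
```

```text
time_s: 12.9
eef_pos: [440.9, 117.6, -21.6]
ee_rot: [0.0, 1.0, -0.031, 0.0]
force: [-0.1, -0.0, 0.2]
grip_width: 0.298
grip_force: 0.0
time_s: 13.4
eef_pos: [441.3, 117.8, -20.8]
ee_rot: [0.0, 1.0, -0.031, 0.001]
force: [-1.2, -0.3, 6.6]
grip_width: 0.139
grip_force: 59.4
time_s: 14.02
eef_pos: [440.8, 118.0, 69.2]
ee_rot: [-0.0, 1.0, 0.027, 0.001]
force: [0.6, 0.2, -0.9]
grip_width: 0.139
grip_force: 58.7
now [440.82 117.96  69.24] toolx [1.   0.05 0.  ] toolz [ 0.  0. -1.] t 14.03 J [0.   0.32 1.87 0.   0.95 1.52] F [ 0.64  0.17 -0.91] w 0.139 gf 58.7
shift in present axes [-49.89 393.84  29.18] | 398.05748609530076 rot [ 0. -0. -0.] 0.21748216990099886 shift in target axes [-51.26 393.66  29.24]
```

```bash
python3 -m jog '[{"tx":-5,"ty":34,"tz":0,"ax":0,"ay":0,"az":0,"jaw":1},{"tx":-5,"ty":45,"tz":0,"ax":0,"ay":0,"az":0,"jaw":1},{"tx":-5,"ty":45,"tz":0,"ax":0,"ay":0,"az":0,"jaw":1},{"tx":-5,"ty":45,"tz":0,"ax":0,"ay":0,"az":0,"jaw":1},{"tx":-5,"ty":45,"tz":0,"ax":0,"ay":0,"az":0,"jaw":1}]'
python3 -m jog '[{"tx":-5,"ty":45,"tz":0,"ax":0,"ay":0,"az":0,"jaw":1},{"tx":-5,"ty":45,"tz":0,"ax":0,"ay":0,"az":0,"jaw":1},{"tx":-5,"ty":45,"tz":0,"ax":0,"ay":0,"az":0,"jaw":1},{"tx":-5,"ty":30,"tz":0,"ax":0,"ay":0,"az":0,"jaw":1},{"tx":-5,"ty":15,"tz":0,"ax":0,"ay":0,"az":0,"jaw":1}]'
python3 -m jog '[{"tx":0,"ty":0,"tz":0,"ax":0,"ay":0,"az":0,"jaw":1}]'
python3 go.py 412.3 -278 -14.5 3.3
```

```text
time_s: 14.65
eef_pos: [427.0, -98.5, 68.3]
ee_rot: [-0.0, 1.0, 0.026, -0.0]
force: [0.6, -0.5, -0.1]
grip_width: 0.135
grip_force: 58.7
time_s: 15.28
eef_pos: [411.9, -279.2, 68.1]
ee_rot: [-0.0, 1.0, 0.026, -0.0]
force: [-0.0, 0.6, -1.3]
grip_width: 0.134
grip_force: 58.8
time_s: 15.4
eef_pos: [412.0, -278.2, 68.1]
ee_rot: [-0.0, 1.0, 0.026, -0.0]
force: [-0.0, -0.3, -0.2]
grip_width: 0.131
grip_force: 58.8
now [ 412.02 -278.21   68.12] toolx [ 1.    0.05 -0.  ] toolz [-0.  0. -1.] t 15.4 J [-0.83  0.41  1.75  0.    0.99  0.69] F [-0.   -0.27 -0.23] w 0.131 gf 58.8
shift in present axes [ 0.33 -0.14 82.62] | 82.62565690256766 rot [-0.  0. -0.] 0.2762983357783041 shift in target axes [ 0.29 -0.19 82.62]
```

```bash
python3 -m jog '[{"tx":0,"ty":0,"tz":28,"ax":0,"ay":0,"az":0,"jaw":1},{"tx":0,"ty":0,"tz":20,"ax":0,"ay":0,"az":0,"jaw":1},{"tx":0,"ty":0,"tz":10,"ax":0,"ay":0,"az":0,"jaw":1}]'
python3 -m jog '[{"tx":0,"ty":0,"tz":7,"ax":0,"ay":0,"az":0,"jaw":1},{"tx":0,"ty":0,"tz":7,"ax":0,"ay":0,"az":0,"jaw":1},{"tx":0,"ty":0,"tz":7,"ax":0,"ay":0,"az":0,"jaw":1},{"tx":0,"ty":0,"tz":2,"ax":0,"ay":0,"az":0,"jaw":1}]'
python3 -m jog '[{"tx":0,"ty":0,"tz":0,"ax":0,"ay":0,"az":0,"jaw":0.52},{"tx":0,"ty":0,"tz":0,"ax":0,"ay":0,"az":0,"jaw":0.52},{"tx":0,"ty":0,"tz":0,"ax":0,"ay":0,"az":0,"jaw":0.52},{"tx":0,"ty":0,"tz":-15,"ax":0,"ay":0,"az":0,"jaw":0.52},{"tx":0,"ty":0,"tz":-30,"ax":0,"ay":0,"az":0,"jaw":0.52}]'
python3 -m jog '[{"tx":0,"ty":0,"tz":-40,"ax":0,"ay":0,"az":0,"jaw":0.45},{"tx":0,"ty":-45,"tz":0,"ax":0,"ay":0,"az":0.131,"jaw":0.3},{"tx":0,"ty":-45,"tz":0,"ax":0,"ay":0,"az":0,"jaw":0.2},{"tx":0,"ty":-45,"tz":0,"ax":0,"ay":0,"az":0,"jaw":0},{"tx":0,"ty":-45,"tz":0,"ax":0,"ay":0,"az":0,"jaw":0}]'
python3 - <<'E'
from s import *
cv2.imwrite("pics/b5.png",cv2.resize(np.hstack([s["color"][280:390,180:320,::-1],s["color"][180:290,170:310,::-1]]),(800,314),interpolation=cv2.INTER_CUBIC))
E
python3 go.py 408.5 -28.2 0 -4.2
```

```text
time_s: 15.78
eef_pos: [412.3, -276.7, 9.5]
ee_rot: [-0.001, 1.0, 0.028, -0.001]
force: [-0.1, -0.9, -0.0]
grip_width: 0.136
grip_force: 58.8
time_s: 16.27
eef_pos: [412.3, -278.1, -13.0]
ee_rot: [-0.0, 1.0, 0.027, -0.0]
force: [0.0, 0.3, -0.2]
grip_width: 0.137
grip_force: 58.8
time_s: 16.9
eef_pos: [412.0, -277.9, 33.1]
ee_rot: [-0.001, 1.0, 0.027, -0.0]
force: [0.1, -0.3, 1.0]
grip_width: 0.246
grip_force: 0.0
time_s: 17.52
eef_pos: [420.4, -97.5, 73.4]
ee_rot: [0.0, 0.999, -0.038, 0.001]
force: [0.8, 0.3, 0.3]
grip_width: 0.499
grip_force: 0.0
now [420.05 -95.62  73.24] toolx [ 1.   -0.07  0.  ] toolz [ 0.  0. -1.] t 17.62 J [-0.5   0.27  1.93  0.    0.94  1.15] F [ 0.08  0.63 -0.34] w 0.502 gf 0.0
shift in present axes [-16.43 -66.38  73.26] | 100.21532647267804 rot [-0. -0.  0.] 0.0570045005006821 shift in target axes [-16.45 -66.39  73.24]
```

View pics/b5.png

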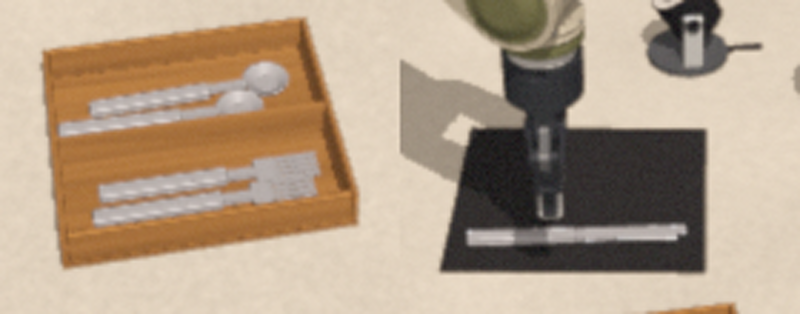

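The far (+y) half now holds both spoons (bowls at (265,78) and (240,103)) and the near half both forks. The gripper is back near the knife.

```bash
python3 -m jog '[{"tx":-8,"ty":-33,"tz":0,"ax":0,"ay":0,"az":0,"jaw":0},{"tx":-8,"ty":-33,"tz":0,"ax":0,"ay":0,"az":0,"jaw":0},{"tx":0,"ty":0,"tz":40,"ax":0,"ay":0,"az":0,"jaw":0.1},{"tx":0,"ty":0,"tz":28,"ax":0,"ay":0,"az":0,"jaw":0.1}]'
python3 -m jog '[{"tx":0,"ty":0,"tz":15,"ax":0,"ay":0,"az":0,"jaw":0.2},{"tx":0,"ty":0,"tz":12,"ax":0,"ay":0,"az":0,"jaw":0.3},{"tx":0,"ty":0,"tz":0,"ax":0,"ay":0,"az":0,"jaw":0.4}]'
python3 -m jog '[{"tx":0,"ty":0,"tz":0,"ax":0,"ay":0,"az":0,"jaw":1},{"tx":0,"ty":0,"tz":0,"ax":0,"ay":0,"az":0,"jaw":1},{"tx":0,"ty":0,"tz":0,"ax":0,"ay":0,"az":0,"jaw":1},{"tx":0,"ty":0,"tz":0,"ax":0,"ay":0,"az":0,"jaw":1}]' 100
python3 go.py
```

```text
time_s: 18.12
eef_pos: [409.5, -31.9, 4.1]
ee_rot: [0.0, 0.999, -0.038, 0.001]
force: [-0.1, 0.2, -1.3]
grip_width: 0.448
grip_force: 0.0
time_s: 18.5
eef_pos: [409.2, -31.9, -22.7]
ee_rot: [-0.0, 0.999, -0.038, -0.0]
force: [0.9, -0.0, 0.6]
grip_width: 0.303
grip_force: 0.0
time_s: 19.0
eef_pos: [409.7, -32.0, -21.8]
ee_rot: [0.0, 0.999, -0.038, 0.001]
force: [-1.9, -0.9, 5.7]
grip_width: 0.134
grip_force: 98.3
now [409.73 -31.99 -21.79] toolx [ 1.   -0.08  0.  ] toolz [ 0. -0. -1.] t 19.0 J [-0.36  0.42  2.06 -0.    0.66  1.28] F [-1.93 -0.89  5.75] w 0.134 gf 98.3
```

```bash
python3 -m jog '[{"tx":0,"ty":0,"tz":-15,"ax":0,"ay":0,"az":0,"jaw":1},{"tx":0,"ty":0,"tz":-40,"ax":0,"ay":0,"az":0,"jaw":1},{"tx":0,"ty":0,"tz":-45,"ax":0,"ay":0,"az":0,"jaw":1},{"tx":0,"ty":0,"tz":-30,"ax":0,"ay":0,"az":0,"jaw":1},{"tx":0,"ty":0,"tz":0,"ax":0,"ay":0,"az":0,"jaw":1}]'
python3 go.py 455.8 302.1 118.1 2 33
```

```text
time_s: 19.62
eef_pos: [410.4, -32.1, 109.3]
ee_rot: [0.001, 0.999, -0.038, 0.002]
force: [-0.2, 0.2, -1.9]
grip_width: 0.126
grip_force: 98.2
now [410.39 -32.08 109.32] toolx [ 1.   -0.08  0.  ] toolz [ 0. -0. -1.] t 19.62 J [-0.36  0.17  1.95  0.    1.02  1.28] F [-0.19  0.16 -1.92] w 0.126 gf 98.2
shift in present axes [  19.93 -336.65   -9.17] | 337.36228792114105 rot [ 0.03  0.57 -0.11] 33.31642609886989 shift in target axes [  52.63 -332.39   23.71]
```

```bash
python3 -m jog '[{"tx":0,"ty":0,"tz":0,"ax":0.008,"ay":0.143,"az":-0.027,"jaw":1},{"tx":0,"ty":0,"tz":0,"ax":0.008,"ay":0.143,"az":-0.027,"jaw":1},{"tx":0,"ty":0,"tz":0,"ax":0.008,"ay":0.143,"az":-0.027,"jaw":1},{"tx":0,"ty":0,"tz":0,"ax":0.008,"ay":0.143,"az":-0.027,"jaw":1},{"tx":0,"ty":0,"tz":0,"ax":0,"ay":0,"az":0,"jaw":1}]'
python3 -m jog '[{"tx":0,"ty":-20,"tz":0,"ax":0,"ay":0,"az":0,"jaw":1},{"tx":0,"ty":-40,"tz":0,"ax":0,"ay":0,"az":0,"jaw":1},{"tx":0,"ty":-40,"tz":0,"ax":0,"ay":0,"az":0,"jaw":1},{"tx":0,"ty":-40,"tz":0,"ax":0,"ay":0,"az":0,"jaw":1},{"tx":0,"ty":-40,"tz":0,"ax":0,"ay":0,"az":0,"jaw":1}]'
python3 go.py 455.8 302.1 118.1 2 33
```

```text
time_s: 20.25
eef_pos: [408.3, -29.1, 105.7]
ee_rot: [-0.01, 0.966, 0.013, 0.258]
force: [0.4, -0.1, -1.1]
grip_width: 0.127
grip_force: 98.3
time_s: 20.88
eef_pos: [404.9, 138.9, 108.8]
ee_rot: [-0.009, 0.966, 0.014, 0.258]
force: [0.3, -0.8, -2.5]
grip_width: 0.132
grip_force: 98.3
now [404.88 138.92 108.75] toolx [0.87 0.02 0.5 ] toolz [ 0.5   0.02 -0.87] t 20.88 J [ 0.06 -0.02  2.29 -0.01  0.36  1.61] F [ 0.32 -0.82 -2.54] w 0.132 gf 98.3
shift in present axes [  52.3  -161.62   21.29] | 171.19732500336252 rot [-0.01  0.05 -0.01] 3.2007822826484253 shift in target axes [  52.55 -161.3    22.98]
```

```bash
python3 -m jog '[{"tx":5,"ty":-40,"tz":0,"ax":-0.01,"ay":0.05,"az":-0.01,"jaw":1},{"tx":10,"ty":-40,"tz":0,"ax":0,"ay":0,"az":0,"jaw":1},{"tx":10,"ty":-40,"tz":5,"ax":0,"ay":0,"az":0,"jaw":1},{"tx":14,"ty":-26,"tz":5,"ax":0,"ay":0,"az":0,"jaw":1},{"tx":12,"ty":-12,"tz":8,"ax":0,"ay":0,"az":0,"jaw":1}]'
python3 -m jog '[{"tx":0,"ty":0,"tz":0,"ax":0,"ay":0,"az":0,"jaw":1},{"tx":0,"ty":0,"tz":0,"ax":0,"ay":0,"az":0,"jaw":1}]'
python3 go.py 455.8 302.1 118.1 2 33
python3 - <<'E'
from s import *
a=t["color"][190:300,100:280,::-1]; b=s["color"][100:210,150:330,::-1]
cv2.imwrite("pics/k6.png",cv2.resize(np.vstack([a,b]),(490,599),interpolation=cv2.INTER_CUBIC))
for n in("top","side"):
    for q in("knife_blade","knife_tip","knife_handle","lens"): print(n,q,[(round(d["conf"],2),d["centre"]) for d in place_of(q,n)[:2]])
E
```

```text
time_s: 21.5
eef_pos: [452.1, 283.4, 118.4]
ee_rot: [-0.003, 0.962, 0.015, 0.272]
force: [0.2, -0.4, -1.6]
grip_width: 0.131
grip_force: 98.4
time_s: 21.75
eef_pos: [450.8, 281.0, 117.9]
ee_rot: [-0.003, 0.962, 0.015, 0.271]
force: [-0.1, -0.4, -1.5]
grip_width: 0.131
grip_force: 98.3
now [450.81 280.98 117.9 ] toolx [0.85 0.03 0.52] toolz [ 0.52  0.01 -0.85] t 21.75 J [ 0.45  0.22  1.99 -0.49  0.47  2.38] F [-0.15 -0.36 -1.54] w 0.131 gf 98.3
shift in present axes [  4.94 -20.95   2.72] | 21.699334478244953 rot [ 0.    0.03 -0.  ] 1.5736576370061848 shift in target axes [  4.91 -20.93   2.95]
top knife_blade [(0.96, [134.5, 260.0]), (0.44, [326.1, 144.0])]
top knife_tip [(0.85, [127.0, 233.2])]
top knife_handle [(0.87, [143.6, 298.1]), (0.46, [134.4, 259.5])]
top lens [(0.86, [139.3, 227.2]), (0.46, [373.2, 262.6])]
side knife_blade [(0.51, [244.1, 154.9]), (0.4, [238.0, 322.9])]
side knife_tip [(0.7, [257.6, 145.2])]
side knife_handle [(0.49, [218.4, 170.6])]
side lens [(0.59, [245.3, 316.5]), (0.56, [266.1, 177.0])]
```

View pics/k6.png

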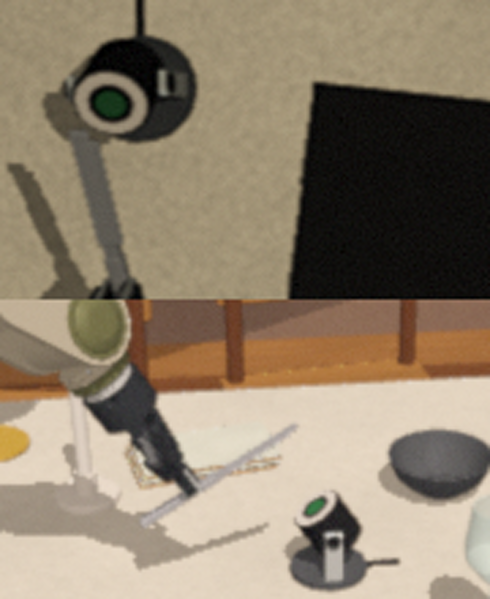

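The top half of the crop shows the blade running from the gripper (120,280) to its tip (85,135), just robot-side of the lens at (112,102). In the side half the blade slopes up to (297,428), above the camera. I'll measure the actual knife pose.

```bash
cat > k.py <<'E'
from s import *
e=sense(); q=e["ee_rot"]; C=R.from_quat([q[1],q[2],q[3],q[0]])
Pk={}
for n,c in(("top",t),("side",s)):
    W=cloud(c)
    L=C.inv().apply((W-e["eef_pos"]).reshape(-1,3)).reshape(W.shape)
    m=(L[...,0]>40)&(L[...,0]<175)&(abs(L[...,1])<35)&(L[...,2]>-75)&(L[...,2]<15)
    v,u=np.nonzero(m); Q=L[m]; 
    if len(Q)<20: print(n,"few",len(Q)); continue
    for _ in range(5):
        mu=np.median(Q,0); d=np.linalg.svd(Q-mu)[2][0]; d*=np.sign(d[0]); r=np.linalg.norm((Q-mu)-np.outer((Q-mu)@d,d),axis=1); k=r<max(16,2.5*np.median(r)); Q=Q[k];u=u[k];v=v[k]
    mu=Q.mean(0); d=np.linalg.svd(Q-mu)[2][0]; d*=np.sign(d[0]); sc=(Q-mu)@d
    tip=mu+d*sc.max(); Wd=C.apply(d); 
    print(n,len(Q),"tool frame mean",mu,"dir",d,"tip",tip,"| world dir yaw",np.degrees(np.arctan2(Wd[1],Wd[0])),"elev",np.degrees(np.arcsin(Wd[2])),"world tip",C.apply(tip)+e["eef_pos"],"xrange",np.ptp(sc))
    nn=np.linalg.svd(Q-mu)[2][2]; nn=C.apply(nn); print("  normal",nn*np.sign(nn[2]))
    px=np.c_[u,v].astype(np.float32); pm=px.mean(0); pdv=np.linalg.svd(px-pm)[2][0]; ss=(px-pm)@pdv; print("  px ends",pm+pdv*ss.min(),pm+pdv*ss.max())
E
python3 - <<'E'
from k import *
print("tri tip",tri((127,233.2),(257.6,145.2)),"blade",tri((134.5,260),(244.1,154.9)),"handle",tri((143.6,298.1),(218.4,170.6)))
E
```

```text
top 419 tool frame mean [ 93.76   0.18 -32.76] dir [ 1.   -0.01  0.  ] tip [146.29  -0.44 -32.52] | world dir yaw 2.6543068792306648 elev 31.207153669654943 world tip [558.79 285.19 222.35] xrange 105.44800388938346
  normal [-0.52 -0.01  0.86]
  px ends [129.03 236.87] [141.3  280.48]
side 111 tool frame mean [ 92.08   1.32 -33.82] dir [ 1.    0.   -0.01] tip [147.39   1.53 -34.3 ] | world dir yaw 1.6103253893449023 elev 31.969121441840723 world tip [558.86 283.23 224.45] xrange 107.10970629293281
  normal [-0.53  0.06  0.85]
  px ends [258.66 146.04] [230.87 163.8 ]
tri tip (array([561.74, 289.81, 224.24]), np.float64(10.932574170451204)) blade (array([511.88, 285.19, 194.35]), np.float64(1.2009281556103248)) handle (array([426.21, 284.43, 141.77]), np.float64(2.0745797841963634))
```

```bash
python3 -m jog '[{"tx":0,"ty":-5,"tz":0,"ax":0,"ay":0.028,"az":0,"jaw":1},{"tx":2,"ty":-8,"tz":1,"ax":0,"ay":0,"az":0,"jaw":1},{"tx":3,"ty":-8,"tz":2,"ax":0,"ay":0,"az":0,"jaw":1},{"tx":0,"ty":0,"tz":0,"ax":0,"ay":0,"az":0,"jaw":1},{"tx":0,"ty":0,"tz":0,"ax":0,"ay":0,"az":0,"jaw":1}]'
python3 go.py 455.8 302.1 118.1 2 33; python3 k.py
```

```text
time_s: 22.98
eef_pos: [456.2, 302.4, 118.3]
ee_rot: [-0.003, 0.959, 0.015, 0.284]
force: [-0.4, -0.5, -1.2]
grip_width: 0.129
grip_force: 98.4
now [456.18 302.37 118.28] toolx [0.84 0.03 0.55] toolz [ 0.55  0.02 -0.84] t 22.98 J [ 0.5   0.26  1.95 -0.58  0.47  2.5 ] F [-0.43 -0.53 -1.21] w 0.129 gf 98.4
shift in present axes [-0.42  0.25 -0.07] | 0.49864414667888673 rot [ 0. -0. -0.] 0.23779303909993335 shift in target axes [-0.42  0.25 -0.07]
top 415 tool frame mean [ 93.6    0.15 -32.77] dir [ 1.   -0.01  0.  ] tip [146.19  -0.58 -32.55] | world dir yaw 2.822032803412385 elev 32.818221761769244 world tip [560.87 306.3  225.36] xrange 105.88630019206937
  normal [-0.54 -0.01  0.84]
  px ends [117.64 235.84] [131.51 279.47]
side 103 tool frame mean [ 92.81   0.79 -33.52] dir [ 1.    0.02 -0.01] tip [147.38   1.79 -34.1 ] | world dir yaw 0.607531094812915 elev 33.671128521120814 world tip [561.1  303.94 227.33] xrange 105.1926527670946
  normal [-0.55  0.08  0.83]
  px ends [258.8 142.2] [232.09 160.13]
```

```bash
python3 -m jog '[{"tx":0,"ty":0,"tz":0,"ax":0,"ay":0,"az":0,"jaw":1},{"tx":0,"ty":0,"tz":0,"ax":0,"ay":0,"az":0,"jaw":1},{"tx":0,"ty":0,"tz":0,"ax":0,"ay":0,"az":0,"jaw":1}]'; python3 -c "from rig import finish_job; print(finish_job())"
```

```text
time_s: 23.45
eef_pos: [456.2, 302.4, 118.4]
ee_rot: [-0.004, 0.959, 0.015, 0.285]
force: [-0.3, -0.6, -1.3]
grip_width: 0.132
grip_force: 98.4
the job is handed in; nothing more can be done
None
```

The job is handed in at about 23.5 s: the fork and spoon are in the box halves with their kind, and the knife is held still with mid-blade about 12 cm out from the lens by my camera measurements (calibration good to about 2 mm), flat to the line of sight and point away from the robot; no verdict came back.

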